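# Clamp the draught tube and hold the damper at its third stop

## Robot

A 7-joint arm with a two-finger parallel gripper is mounted at the origin on the work surface. World frame = base frame: x ahead of the robot, y to its left, z up, the work surface at z = 0. Lengths are in m, angles in rad, forces in N, time in s.
With the tool pointing down it reaches from about 0.425 to 0.875 m from the base axis. Payload 4.7 kg.
Tool frame: the origin (TCP) lies on the centre line of the jaws, within the pads' length; the fingertips stand ahead of it and the grasp point (between the pads) lies 2 mm behind it (nose_length is the z of the fingertips in the tool frame, in m); z points along the fingers, y is the line along which they close (so a half turn about z gives the same grasp; the last joint's range is limited). The gripper opens to 87 mm and grips with 3 to 60 N. Pads are 19 mm wide; open, the fingers measure 117 mm over their backs; the gripper's body (75 mm by 190 mm) begins 51 mm behind the grasp point.
Start: joints at [-1.092, 0.321, -0.07, 1.45, 0.023, 1.371, -0.057], TCP at [0.291, 0.581, 0.24] pointing down, gripper open.
Joint ranges: [-2.86, 2.86], [-0.3, 2.09], [-1.38, 1.24], [0.06, 2.45], [-1.56, 4.7], [0.09, 2.05], [-2.69, 2.69]. Speed limits (rad/s): [2.57, 2.57, 3.14, 3.14, 3.14, 3.14, 3.14].

## Interface

Orientations are given as a rotation vector (axis times angle).
In Python, from bench import * gives the robot as it stands.
- The arm moves only by the tool send_rows, never from a script. Its arguments are lists of equal length, an entry for each row: "xyz": the shift along the tool's x, y, z in mm, a list of three; "dr": the turn, a rotation vector about the tool's x, y, z in rad, a list of three. A call has exactly 10 rows; each row is the pose to reach, as a shift and turn from the pose commanded when the call began, along the tool's axes at that moment; what a row does not reach only later rows make up. A row lasts 1/12 s, in which the tool goes at most 41.7 mm and 7.16 degrees, less where a joint would pass 70% of its speed; a pose out of reach is approached as far as the arm can. A call with a gripper value outside its range is refused whole. "jaw" is the finger opening in mm, from 0 to 87, set as the call begins (left out, the last holds). The fingers move at their own pace and stop on an object; "grip_force" is the grip in N (left out, the last holds). Time passes only in rows, so rows that repeat a pose let the fingers close, or fill a call up. It gives the time, the measured TCP pose, the force, the opening and the grip force at its end, in the units of the state.
- get_state(): the state, without advancing time (a new reading comes with each control period).
- get_image(name): name is "scene" or "top" or "wrist"; returns the picture (480x640x3 uint8, red, green, blue); there is no depth.
- calibration(name): a dict with "vfov" (degrees; the focal length in pixels is half the picture's height over the tangent of half this angle, whatever the lens; pixels are square), "cx", "cy" (the principal point, pixels), "rvec" (rotation vector, rad) and "tvec" (3), from world to camera coordinates, as OpenCV has them; the wrist camera has in their place "hand_eye" (4x4, takes a point from camera to tool coordinates, whose origin is the TCP and whose axes are the flange's). Camera axes: x right, y down, z forward; pixel columns grow to the right and rows downward; lengths in m; the calibration is good to about 2 mm. A picture is of the moment at which its call begins: read the wrist's pose just before it. calibration takes no time and is no camera call.
- close_job(): hands the job in; it is judged then, once.
The state is a dict: "time": time; "joint_positions": joint angles; "qd": joint speeds; "joint_torque": joint torques, N m; "position": TCP position; "tool_rot": TCP orientation; "ft_force": force on the tool from outside, world axes, zero at the start; "torque": the same for the moment, N m; "grip_width": opening from 0.0 (shut) to 1.0 (fully open); "grip_force": force on a finger pad.
Only numpy, scipy, OpenCV 4.12 (cv2) and the standard library are available. Lean on these libraries where they do the work, as an engineer would, in place of code of your own. Each camera call takes 0.05 s, during which the arm holds its last target. There are 200 camera calls.

## Task

Get this duct rig ready for a draught reading: first turn the knurled sleeve of the probe chuck clockwise until its three jaws grip the draught tube tightly, and leave it clamped. Then open the damper by its black knob, clockwise from shut, counting the clicks to the third stop and not going on towards the fourth. The damper springs shut if let go, so finish while still holding the knob at the third stop, and leave the gauge, the screwdriver and the cup where they are.

Things in the scene. Friction and masses are not known exactly. Their poses are not given: they have to be found in the camera images.
- sleeve (a joint): Turn of the chuck's knurled steel sleeve, rad, 0 to 1.7, growing CLOCKWISE from above; 0 to 0.35 at the start, jaws open. Moves three jaws inwards together, 4 mm per rad; they meet the tube near 1.0, then torque climbs some 0.1 N m per 0.1 rad. 0.2 N m of friction keeps it where it is left, jaws clamped. Tight: 0.15 to 0.5 N m above the free turning torque. Turn it under 0.5 rad/s.
- sleeve_grip (a point): Point on the sleeve's vertical axis at the height to grip it (165 mm above the bench). The sleeve is a knurled round ring of 44 mm diameter from 24 mm below to 13 mm above this point; the draught tube stands up through it and ends 35 mm above this point. Brass gland below; the duct's top lies 47 mm below. Chuck and damper stand 172 mm apart, in either order, on one 100 mm steel duct lying across in front of the robot.
- probe: The draught tube: plain steel tube with barbed tip, 12 mm diameter, 100 mm long, 80 g, standing loose and upright in the chuck on a shoulder; origin at its lower end (65 mm below sleeve_grip), z up along it.
- jaw0: One of the chuck's three steel jaws (7 mm wide, 34 mm high), inside the sleeve around the tube, tops 5 mm above the sleeve's rim; its origin lies on the chuck's axis at bench height.
- jaw1: Second jaw, as jaw0, 120 degrees on.
- jaw2: Third jaw, as jaw0, 240 degrees on.
- damper (a joint): Turn of the damper and its knob, rad: 0 shut, growing CLOCKWISE seen from above to 1.57 fully open. A spring plunger rides over the toothed brass index wheel under the knob: stops every 0.314 rad (first 0.314, second 0.628, third 0.942, fourth 1.256, fifth 1.57). Turning torque eases just before a stop and steps up by about 0.1 N m just past it. A return spring (0.12 N m shut, 0.21 N m at the third stop) shuts the damper from anywhere when let go.
- knob: The damper's black bar knob with a white pointer line: a bar 46 mm long (its x; the pointer end is +x), 14 mm thick (its y), 34 mm high, on a 42 mm disc. Origin on the vertical turning axis, 21.5 mm below knob_grip. When shut the bar lies square across the duct and the pointer is at a red pip; five white pips mark the stops, on a black plate of 120 mm square.
- knob_grip (a point): Point on the knob's vertical axis at the height to pinch the bar across its 14 mm thickness (162.5 mm above the bench); the bar reaches 13 mm above and 21 mm below it, the brass wheel's top lies 32 mm below it. Its axes are the knob's.
- gauge: Black round draught gauge with white dial lying face up on the bench, 116 mm diameter, 44 mm high, loose; not to be disturbed. Origin at the centre of its underside.
- driver: Loose screwdriver lying on the bench; not to be disturbed.
- cup: Loose steel sample cup, 76 mm diameter, 70 mm high; not to be disturbed. Origin at the centre of its underside.

How it is judged:
By the outcome, as a careful person would: the job done as asked, in the order asked, and still so for the second after the job is handed in, while the arm keeps its last pose, push and grip.
It also fails if it takes over 61 s, if anything falls off the work surface, if the arm or the gripper's body presses on something with over 40 N, if the wrist force passes 120 N, or if a joint passes its speed limit or range.

## Working session

There is one attempt and no reset: what is moved stays moved. The work goes in short steps, Python scripts to look and compute and a tool call to move; the robot and the scene stay as the last step left them, time stands still between calls to the robot, and variables do not carry over. Pictures are saved under pics/ and viewed, at most 10 in all, crops included, and the job is handed in when it is done.

Besides the shell and the picture viewer there is one more tool, called after "Request:" as a command line: name --argument value ..., lists and objects as JSON in quotes. send_rows: Moves the arm, as the interface text tells. Its arguments: {"type":"object","properties":{"xyz":{"type":"array"},"dr":{"type":"array"},"jaw":{"type":"number"},"grip_force":{"type":"number"}},"required":["xyz","dr"]}

```bash
mkdir -p pics; python3 - <<'E'
from bench import *
import cv2,numpy as np
s=get_state()
for k in s: print(k,np.round(s[k],3))
for n in ("top","scene","wrist"):
    im=get_image(n); cv2.imwrite(f"pics/{n}0.png",im[:,:,::-1]); print(n,calibration(n))
E
```

```text
time 0.0
joint_positions [-1.092  0.322 -0.07   1.452  0.023  1.371 -0.057]
qd [-0.001  0.001 -0.002  0.     0.     0.001 -0.001]
joint_torque [-1.0000e-03 -4.9128e+01 -4.0400e-01 -3.1253e+01 -6.4000e-02  4.4000e-02
  0.0000e+00]
position [0.291 0.581 0.238]
tool_rot [-7.230e-01 -3.057e+00  3.000e-03]
ft_force [ 0.249 -0.635  0.567]
torque [ 0.015 -0.007  0.037]
grip_force 0.0
grip_width 1.0
top {'vfov': 50.894214582174286, 'cx': 315.71729161360116, 'cy': 229.6822127185419, 'rvec': array([ 2.13637946, -2.14260172,  0.179911  ]), 'tvec': array([0.08169062, 0.62539341, 0.76118148])}
scene {'vfov': 47.5163201992689, 'cx': 321.3902972823485, 'cy': 245.84440431773902, 'rvec': array([ 0.85402818,  2.73787316, -0.77197708]), 'tvec': array([ 0.44256248, -0.26953895,  1.11141978])}
wrist {'vfov': 58.818701360350445, 'cx': 320.6848300088711, 'cy': 239.75219211009255, 'hand_eye': array([[-1.61496205e-03, -9.57590255e-01, -2.88128955e-01,
         7.92481729e-02],
       [ 9.99998674e-01, -1.48626578e-03, -6.65418305e-04,
         4.87796690e-04],
       [ 2.08961877e-04, -2.88129648e-01,  9.57591386e-01,
        -1.45451489e-01],
       [ 0.00000000e+00,  0.00000000e+00,  0.00000000e+00,
         1.00000000e+00]])}
```

View pics/top0.png

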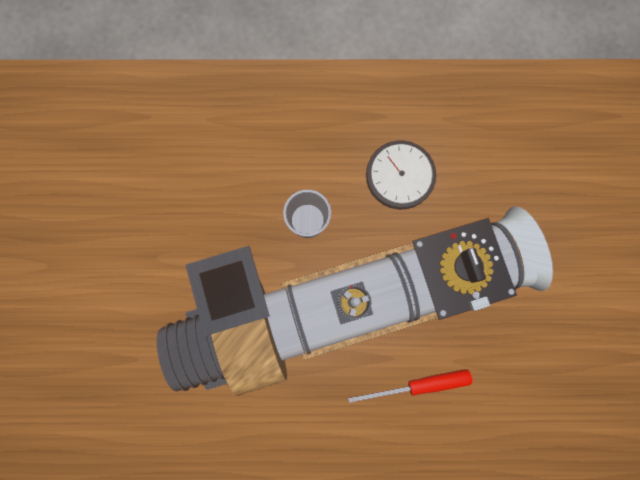

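View pics/scene0.png

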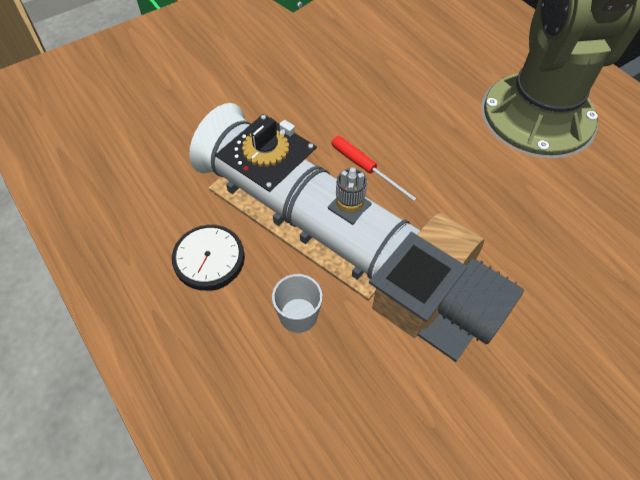

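Top view: chuck around (355,302), black knob at (468,265) on the plate, red pip at (453,236). Cup, gauge and screwdriver are clear of both. I'll zoom in on both places and cast rays.

```bash
cat > h.py <<'E'
from bench import *
import cv2,numpy as np
from scipy.spatial.transform import Rotation as R
def cam(n,s=None):
    c=calibration(n); f=240/np.tan(np.radians(c['vfov'])/2)
    if 'rvec' in c:
        M=R.from_rotvec(np.ravel(c['rvec'])).as_matrix(); C=-M.T@np.ravel(c['tvec']); W=M.T
    else:
        s=s or get_state(); T=R.from_rotvec(s['tool_rot']).as_matrix(); H=c['hand_eye']
        W=T@H[:3,:3]; C=T@H[:3,3]+s['position']
    return f,c['cx'],c['cy'],W,C
def ray(n,u,v,z,s=None):
    f,cx,cy,W,C=cam(n,s); d=W@np.array([(u-cx)/f,(v-cy)/f,1]); return C+d*(z-C[2])/d[2]
def proj(n,p,s=None):
    f,cx,cy,W,C=cam(n,s); q=W.T@(np.array(p)-C); return np.array([cx+f*q[0]/q[2],cy+f*q[1]/q[2]])
E
python3 - <<'E'
from h import *
im=cv2.imread('pics/top0.png')
a=cv2.resize(im[215:315,410:520],None,fx=5,fy=5,interpolation=2)[:500]
b=cv2.resize(im[270:340,325:385],None,fx=7,fy=7,interpolation=2)
b=cv2.copyMakeBorder(b,0,10,0,0,0)[:490]
a=a[:490,:370+0] if 0 else cv2.resize(a,(440,400)); b=cv2.resize(b,(350,400))
cv2.imwrite('pics/z0.png',np.hstack([a,b]))
print('C',cam('top')[4],cam('scene')[4])
print('tube',ray('top',355,302,.2),'knob',ray('top',469,265,.1755),'redpip',ray('top',453,236,.12))
E
```

```text
C [0.49460657 0.08466096 0.851695  ] [0.83309748 0.41074583 0.80062674]
tube [0.50728433 0.03080328 0.2       ] knob [ 0.55654491 -0.1254425   0.1755    ] redpip [ 0.60437374 -0.12138112  0.12      ]
```

View pics/z0.png

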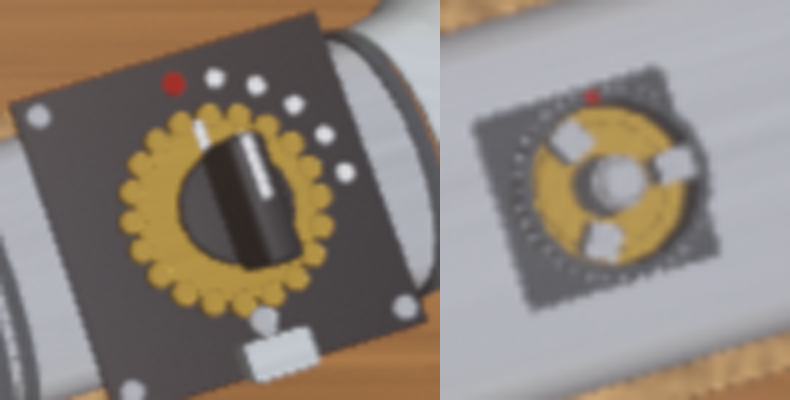

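Zoomed: the bar's white line runs from (247,135) to (268,197) in the crop, so the bar's centre is about px (477,265). The sleeve rim is centred at px (354.3,302).

```bash
cat >> h.py <<'E'
def to(p,head=None,s=None):
    "shift in tool mm, yaw change (tool z) to make tool x heading=head deg, tool pointing straight down"
    s=s or get_state(); T=R.from_rotvec(s['tool_rot'])
    d=T.inv().apply(np.array(p)-s['position'])*1000
    x=T.apply([1,0,0]); h=np.degrees(np.arctan2(x[1],x[0])); head=h if head is None else head
    a=np.radians(head); X=np.array([np.cos(a),np.sin(a),0]); Z=np.array([0,0,-1.]); M=np.c_[X,np.cross(Z,X),Z]
    print('shift',d.round(1),'rv',(T.inv()*R.from_matrix(M)).as_rotvec().round(3),'head now',h.round(1),'pos',np.round(s['position'],4),'q7',round(s['joint_positions'][6],2))
E
python3 - <<'E'
from h import *
import bench; print([ (k,getattr(bench,k)) for k in dir(bench) if 'nose' in k.lower()], dir(bench)[:40])
k=ray('top',477.2,264.75,.1755); c=ray('top',354.3,302,.178); t=ray('top',355.3,302,.2)
print(k,c,t,'dist',np.linalg.norm(k-c)); d=(k-c); print('duct-perp heading',np.degrees(np.arctan2(d[1],d[0]))+90)
e=ray('top',410+247/4,215+135/4,.1755); e-=k; print('pointer heading',np.degrees(np.arctan2(e[1],e[0])),np.linalg.norm(e))
# box height by two views
def tri(a,b):
    f,cx,cy,W,C=cam('top');d=W@[(a[0]-cx)/f,(a[1]-cy)/f,1]
    f,cx,cy,W,D=cam('scene');g=W@[(b[0]-cx)/f,(b[1]-cy)/f,1]
    l=np.linalg.lstsq(np.c_[d,-g],D-C,rcond=None)[0]; return (C+l[0]*d+D+l[1]*g)/2,np.linalg.norm(C+l[0]*d-D-l[1]*g)
print('box',tri((227,291),(419,274))); print('tube',tri((355.3,302),(352,171)))
to([c[0],c[1],.30])
E
```

```text
[('nose_length', 0.017)] ['MotionError', '__builtins__', '__cached__', '__doc__', '__file__', '__loader__', '__name__', '__package__', '__spec__', 'calibration', 'close_job', 'get_image', 'get_state', 'nose_length']
[ 0.5568504  -0.13651235  0.1755    ] [0.50771531 0.02991166 0.178     ] [0.50728309 0.03041917 0.2       ] dist 0.1735438208753355
duct-perp heading 16.44872825128523
pointer heading 15.919349166556023 0.022563261294301168
box (array([0.52293159, 0.20121715, 0.16433543]), np.float64(0.001002707910623096))
tube (array([0.50779163, 0.02960373, 0.19533962]), np.float64(0.0011925285674768363))
shift [-440.4 -395.4  -60.7] rv [-0.002  0.    -0.   ] head now 153.4 pos [0.2912 0.5807 0.2387] q7 -0.06
```

Request:
send_rows --xyz '[[0,0,-30],[-15,-15,-55],[-45,-40,-61],[-75,-65,-61],[-105,-94,-61],[-135,-121,-61],[-165,-148,-61],[-195,-175,-61],[-225,-202,-61],[-250,-225,-61]]' --dr '[[0,0,0],[0,0,0],[0,0,0],[0,0,0],[0,0,0],[0,0,0],[0,0,0],[0,0,0],[0,0,0],[0,0,0]]' --jaw 87

```text
time: 0.98
position: [0.4148, 0.2646, 0.3005]
tool_rot: [0.726, 3.056, -0.0]
ft_force: [0.9, -0.0, 0.8]
grip_width: 1.002
grip_force: 0.0
```

Request:
send_rows --xyz '[[-25,-22,0],[-52,-46,0],[-79,-70,0],[-106,-95,0],[-133,-119,0],[-160,-143,0],[-180,-162,0],[-190,-170,0],[-190,-170,0],[-190,-170,0]]' --dr '[[0,0,0],[0,0,0],[0,0,0],[0,0,0],[0,0,0],[0,0,0],[0,0,0],[0,0,0],[0,0,0],[0,0,0]]'

```text
time: 1.82
position: [0.5074, 0.0308, 0.3003]
tool_rot: [-0.725, -3.056, -0.001]
ft_force: [-0.2, 0.8, -0.9]
grip_width: 0.999
grip_force: 0.0
```

```bash
python3 - <<'E'
from h import *
s=get_state(); im=get_image('wrist')[:,:,::-1].copy(); cv2.imwrite('pics/w1.png',im)
print(s['time'],s['ft_force'])
to([.5077,.0299,.30],None,s)
for p in ([.5077,.0299,.178],[.5077,.0299,.2],[.5569,-.1365,.1755]): print(proj('wrist',p,s))
E
```

```text
1.8167 [-0.20834657  0.84173998 -0.87094987]
shift [-0.7 -0.7  0.3] rv [ 0.    -0.001 -0.   ] head now 153.3 pos [0.5074 0.0308 0.3003] q7 0.99
[319.18432607 238.96092832]
[319.06007933 249.31145554]
[149.11383036 391.58217494]
```

View pics/w1.png

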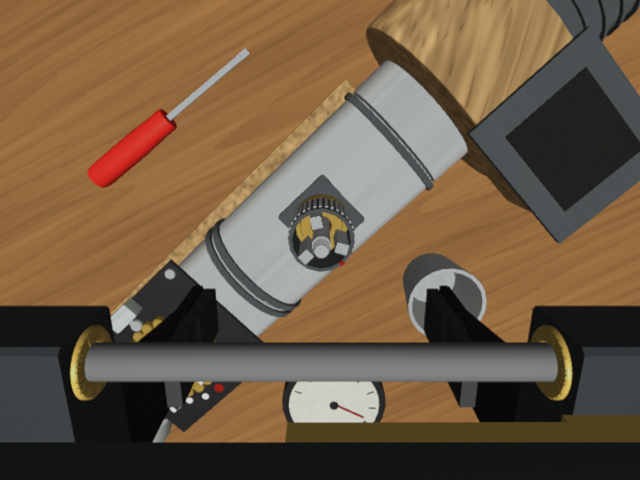

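The sleeve ring appears at (322,238) against a predicted (319,239), so it is within about 1–2 mm. Both fingers are clear, so I descend.

Request:
send_rows --xyz '[[0,0,20],[0,0,40],[0,0,60],[0,0,80],[0,0,97],[0,0,112],[0,0,123],[0,0,131],[0,0,137],[0,0,137]]' --dr '[[0,0,0],[0,0,0],[0,0,0],[0,0,0],[0,0,0],[0,0,0],[0,0,0],[0,0,0],[0,0,0],[0,0,0]]'

```text
time: 2.7
position: [0.5071, 0.0314, 0.1627]
tool_rot: [-0.722, -3.056, 0.001]
ft_force: [0.2, 0.1, 0.6]
grip_width: 1.0
grip_force: 0.0
```

Request:
send_rows --xyz '[[0,0,0],[0,0,0],[0,0,0],[0,0,0],[0,0,0],[0,0,0],[0,0,0],[0,0,0],[0,0,0],[0,0,0]]' --dr '[[0,0,0],[0,0,0],[0,0,0],[0,0,0],[0,0,0],[0,0,0],[0,0,0],[0,0,0],[0,0,0],[0,0,0]]' --jaw 38 --grip_force 10

```text
time: 3.53
position: [0.5078, 0.0309, 0.1637]
tool_rot: [0.723, 3.057, 0.0]
ft_force: [-0.7, 0.8, 0.6]
grip_width: 0.505
grip_force: 10.0
```

```bash
python3 - <<'E'
from h import *
s=get_state(); print(s['time'],s['ft_force'],s['torque'],s['grip_width']*87,s['grip_force']); to([.5077,.0299,.163],None,s)
E
```

```text
3.5333 [-0.65944026  0.82565746  0.57900837] [ 0.04956913 -0.12986143  0.01794019] 43.912318102590255 10.00006523086995
shift [-0.4 -0.9  0.7] rv [0. 0. 0.] head now 153.4 pos [0.5078 0.0309 0.1637] q7 1.02
```

Request:
send_rows --xyz '[[0,0,0],[0,0,0],[0,0,0],[0,0,0],[0,0,0],[0,0,0],[0,0,0],[0,0,0],[0,0,0],[0,0,0]]' --dr '[[0,0,0],[0,0,0],[0,0,0.02],[0,0,0.05],[0,0,0.08],[0,0,0.11],[0,0,0.14],[0,0,0.17],[0,0,0.2],[0,0,0.23]]' --jaw 38 --grip_force 55

```text
time: 4.37
position: [0.508, 0.0312, 0.1637]
tool_rot: [1.071, 2.953, 0.001]
ft_force: [1.2, 1.5, 0.8]
grip_width: 0.493
grip_force: 55.0
```

```bash
cat > st.py <<'E'
from h import *
s=get_state(); print(s['time'],'F',np.round(s['ft_force'],1),'T',np.round(s['torque'],3),s['grip_width']*87,s['grip_force'],'j7',s['joint_torque'][6]); to([.5077,.0309,.163],None,s)
E
python3 st.py
```

```text
4.3667 F [1.2 1.5 0.8] T [ 0.227 -0.187  0.246] 42.87264222775858 54.998940034917005 j7 0.08160914294421673
shift [ 0.1 -0.4  0.7] rv [0.001 0.001 0.   ] head now 140.1 pos [0.508  0.0312 0.1637] q7 0.79
```

Request:
send_rows --xyz '[[0,0,0],[0,0,0],[0,0,0],[0,0,0],[0,0,0],[0,0,0],[0,0,0],[0,0,0],[0,0,0],[0,0,0]]' --dr '[[0,0,0.03],[0,0,0.06],[0,0,0.09],[0,0,0.12],[0,0,0.15],[0,0,0.18],[0,0,0.21],[0,0,0.24],[0,0,0.27],[0,0,0.3]]'

```text
time: 5.2
position: [0.5083, 0.0314, 0.1637]
tool_rot: [1.499, 2.759, 0.002]
ft_force: [1.0, 1.6, -1.5]
grip_width: 0.497
grip_force: 55.0
```

```bash
python3 st.py
```

```text
5.2 F [ 1.   1.6 -1.5] T [ 0.301 -0.434  0.264] 43.268492964182215 55.001336408293355 j7 0.07957684574648738
shift [-0.1 -0.7  0.7] rv [0.001 0.    0.   ] head now 123.0 pos [0.5083 0.0314 0.1637] q7 0.49
```

Request:
send_rows --xyz '[[0,0,0],[0,0,0],[0,0,0],[0,0,0],[0,0,0],[0,0,0],[0,0,0],[0,0,0],[0,0,0],[0,0,0]]' --dr '[[0,0,0.03],[0,0,0.06],[0,0,0.09],[0,0,0.12],[0,0,0.15],[0,0,0.17],[0,0,0.19],[0,0,0.21],[0,0,0.23],[0,0,0.25]]'

```text
time: 6.03
position: [0.5086, 0.0315, 0.1637]
tool_rot: [1.832, 2.551, 0.003]
ft_force: [5.0, 2.6, -2.1]
grip_width: 0.493
grip_force: 55.0
```

```bash
python3 st.py
```

```text
6.0333 F [ 5.   2.6 -2.1] T [ 0.483 -0.872  0.272] 42.86735156416751 55.00665495638913 j7 -0.0196043896721676
shift [-0.3 -1.   0.7] rv [ 0.002 -0.    -0.   ] head now 108.6 pos [0.5086 0.0315 0.1637] q7 0.24
```

Request:
send_rows --xyz '[[0,0,0],[0,0,0],[0,0,0],[0,0,0],[0,0,0],[0,0,0],[0,0,0],[0,0,0],[0,0,0],[0,0,0]]' --dr '[[0,0,0.02],[0,0,0.04],[0,0,0.06],[0,0,0.08],[0,0,0.1],[0,0,0.12],[0,0,0.14],[0,0,0.16],[0,0,0.18],[0,0,0.2]]'

```text
time: 6.87
position: [0.5088, 0.0316, 0.1637]
tool_rot: [2.077, 2.355, 0.004]
ft_force: [6.4, 2.7, -3.9]
grip_width: 0.492
grip_force: 55.0
```

```bash
python3 st.py
```

```text
6.8667 F [ 6.4  2.7 -3.9] T [ 0.553 -1.072  0.252] 42.8450005451721 55.01137828480722 j7 -0.022334003588184714
shift [-0.5 -1.2  0.7] rv [ 0.003 -0.    -0.   ] head now 97.2 pos [0.5088 0.0316 0.1637] q7 0.05
```

Request:
send_rows --xyz '[[0,0,0],[0,0,0],[0,0,0],[0,0,0],[0,0,0],[0,0,0],[0,0,0],[0,0,0],[0,0,0],[0,0,0]]' --dr '[[0,0,0.02],[0,0,0.04],[0,0,0.06],[0,0,0.08],[0,0,0.1],[0,0,0.12],[0,0,0.14],[0,0,0.16],[0,0,0.18],[0,0,0.2]]'

```text
time: 7.7
position: [0.5091, 0.0316, 0.1637]
tool_rot: [2.301, 2.136, 0.005]
ft_force: [6.7, 3.9, -3.7]
grip_width: 0.497
grip_force: 55.0
```

```bash
python3 st.py
```

```text
7.7 F [ 6.7  3.9 -3.7] T [ 0.558 -1.159  0.423] 43.23754319396987 55.01711869854006 j7 -0.20998825784772635
shift [-0.8 -1.3  0.7] rv [ 0.003 -0.001 -0.   ] head now 85.8 pos [0.5091 0.0316 0.1637] q7 -0.15
```

Request:
send_rows --xyz '[[0,0,0],[0,0,0],[0,0,0],[0,0,0],[0,0,0],[0,0,0],[0,0,0],[0,0,0],[0,0,0],[0,0,0]]' --dr '[[0,0,0.015],[0,0,0.03],[0,0,0.045],[0,0,0.06],[0,0,0.075],[0,0,0.09],[0,0,0.105],[0,0,0.12],[0,0,0.135],[0,0,0.15]]'

```text
time: 8.53
position: [0.5093, 0.0316, 0.1637]
tool_rot: [2.454, 1.959, 0.005]
ft_force: [7.2, 2.8, -4.1]
grip_width: 0.491
grip_force: 55.0
```

```bash
python3 st.py
```

```text
8.5333 F [ 7.2  2.8 -4.1] T [ 0.507 -1.289  0.565] 42.71977135108312 55.021712656857176 j7 -0.4062885046005249
shift [-1.  -1.4  0.7] rv [ 0.004 -0.001 -0.   ] head now 77.2 pos [0.5093 0.0316 0.1637] q7 -0.3
```

Torque is now about 0.31 N·m above free turning, which is tight and mid-range. I release and lift.

Request:
send_rows --xyz '[[0,0,0],[0,0,0],[0,0,0],[0,0,0],[0,0,0],[0,0,0],[0,0,0],[0,0,0],[0,0,0],[0,0,0]]' --dr '[[0,0,0],[0,0,0],[0,0,0],[0,0,0],[0,0,0],[0,0,0],[0,0,0],[0,0,0],[0,0,0],[0,0,0]]' --jaw 87

```text
time: 9.37
position: [0.5076, 0.0307, 0.1636]
tool_rot: [-2.456, -1.959, -0.0]
ft_force: [-0.6, -0.1, 0.6]
grip_width: 0.995
grip_force: 0.0
```

Request:
send_rows --xyz '[[0,0,-10],[0,0,-25],[0,0,-45],[0,0,-65],[0,0,-85],[0,0,-105],[0,0,-120],[0,0,-132],[0,0,-137],[0,0,-137]]' --dr '[[0,0,0],[0,0,0],[0,0,0],[0,0,0],[0,0,0],[0,0,0],[0,0,0],[0,0,0],[0,0,0],[0,0,0]]'

```text
time: 10.2
position: [0.5082, 0.0308, 0.3019]
tool_rot: [2.455, 1.959, 0.003]
ft_force: [0.4, -0.1, 0.9]
grip_width: 0.998
grip_force: 0.0
```

```bash
python3 - <<'E'
from h import *
s=get_state(); im=get_image('wrist')[:,:,::-1].copy()
print(s['time'],s['ft_force'],s['torque'])
p=proj('wrist',[.5083,.031,.18],s); u,v=p.astype(int); print(p)
cv2.imwrite('pics/w2.png',cv2.resize(im[v-60:v+60,u-60:u+60],(500,500),interpolation=2))
to([.5569,-.1365,.28],16.2,s)
E
```

```text
10.2 [ 0.37299337 -0.14265879  0.87600001] [-0.09800048  0.07280868  0.01567238]
[320.32510817 238.46573334]
shift [-152.3   84.6   21.9] rv [ 1.000e-03 -2.000e-03  1.064e+00] head now 77.2 pos [0.5082 0.0308 0.3019] q7 -0.34
```

View pics/w2.png

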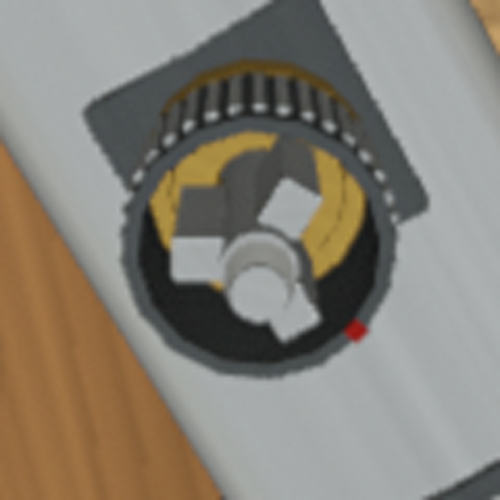

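The three jaws all touch the tube and it stands upright. Next is the knob.

Request:
send_rows --xyz '[[-10,5,0],[-28,15,0],[-48,27,0],[-68,38,0],[-88,49,0],[-108,60,3],[-126,70,8],[-140,78,14],[-152,84,20],[-152,84,20]]' --dr '[[0,0,0.09],[0,0,0.2],[0,0,0.32],[0,0,0.44],[0,0,0.56],[0,0,0.68],[0,0,0.8],[0,0,0.92],[0,0,1.02],[0,0,1.064]]'

```text
time: 11.08
position: [0.5544, -0.1397, 0.2779]
tool_rot: [3.111, 0.428, -0.007]
ft_force: [-0.6, -0.6, 0.3]
grip_width: 1.0
grip_force: 0.0
```

Request:
send_rows --xyz '[[0,0,0],[0,0,0],[0,0,0],[0,0,0],[0,0,0],[0,0,0],[0,0,0],[0,0,0],[0,0,0],[0,0,0]]' --dr '[[0,0,0],[0,0,0],[0,0,0],[0,0,0],[0,0,0],[0,0,0],[0,0,0],[0,0,0],[0,0,0],[0,0,0]]' --jaw 60

```text
time: 11.92
position: [0.5558, -0.1361, 0.2806]
tool_rot: [-3.11, -0.443, -0.0]
ft_force: [0.3, -1.0, 0.6]
grip_width: 0.689
grip_force: 0.0
```

```bash
python3 - <<'E'
from h import *
s=get_state(); im=get_image('wrist')[:,:,::-1].copy()
print(s['time']); to([.5569,-.1365,.1605],16.2,s)
a=np.radians(16.2); c=np.array([.5569,-.1365,.1755]); print(proj('wrist',c,s),proj('wrist',c+.023*np.array([np.cos(a),np.sin(a),0]),s))
u,v=proj('wrist',c,s).astype(int); print(u,v)
cv2.imwrite('pics/w3.png',cv2.resize(im[v-100:v+100,u-100:u+100],(600,600),interpolation=2))
E
```

```text
11.9167
shift [  0.9   0.7 120.1] rv [-0. -0.  0.] head now 16.2 pos [ 0.5558 -0.1361  0.2806] q7 -1.01
[322.47050672 244.83020706] [322.46065777 208.34794185]
322 244
```

View pics/w3.png

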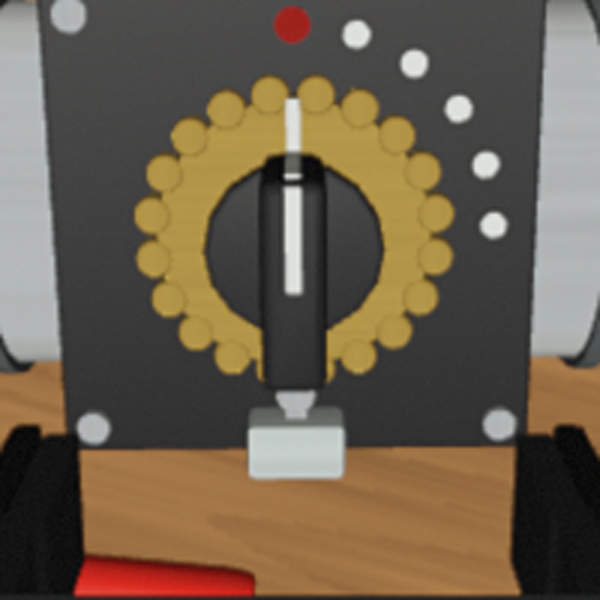

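Knob centre at about (320,242), pointer at the red pip, bar aligned with the tool to better than 1°. I descend and pinch.

Request:
send_rows --xyz '[[1,0,18],[1,0,36],[1,0,54],[1,0,70],[1,0,85],[1,0,98],[1,0,108],[1,0,115],[1,0,120],[1,0,120]]' --dr '[[0,0,0],[0,0,0],[0,0,0],[0,0,0],[0,0,0],[0,0,0],[0,0,0],[0,0,0],[0,0,0],[0,0,0]]'

```text
time: 12.8
position: [0.5564, -0.1357, 0.1598]
tool_rot: [-3.11, -0.443, 0.002]
ft_force: [-0.4, -0.1, -0.1]
grip_width: 0.694
grip_force: 0.0
```

Request:
send_rows --xyz '[[0,0,0],[0,0,0],[0,0,0],[0,0,0],[0,0,0],[0,0,0],[0,0,0],[0,0,0],[0,0,0],[0,0,0]]' --dr '[[0,0,0],[0,0,0],[0,0,0],[0,0,0],[0,0,0],[0,0,0],[0,0,0],[0,0,0],[0,0,0],[0,0,0]]' --jaw 8 --grip_force 15

```text
time: 13.63
position: [0.5576, -0.1349, 0.1619]
tool_rot: [-3.109, -0.444, -0.003]
ft_force: [-1.5, 3.3, 5.9]
grip_width: 0.159
grip_force: 15.9
```

```bash
sed -i 's/to(\[.*/to([.5569,-.1365,.1605],16.2,s)/' st.py; python3 st.py
```

```text
13.6333 F [-1.5  3.3  5.9] T [0.487 0.433 0.163] 13.830395030965304 15.867511095420923 j7 -0.12036027386784554
shift [-1.1  1.3  1.4] rv [-0.001 -0.002  0.001] head now 16.3 pos [ 0.5576 -0.1349  0.1619] q7 -0.96
```

Request:
send_rows --xyz '[[0,0,0],[0,0,-1],[0,0,-1],[0,-0.5,-2],[0,-0.5,-2],[0,-0.5,-2],[0,-0.5,-2],[0,-0.5,-2],[0,-0.5,-2],[0,-0.5,-2]]' --dr '[[0,0,0],[0,0,0],[0,0,0],[0,0,0],[0,0,0],[0,0,0],[0,0,0],[0,0,0],[0,0,0],[0,0,0]]' --jaw 22

```text
time: 14.47
position: [0.5566, -0.1354, 0.1625]
tool_rot: [-3.11, -0.443, 0.0]
ft_force: [0.5, -0.0, 0.3]
grip_width: 0.249
grip_force: 0.0
```

Request:
send_rows --xyz '[[0,0,0],[0,0,0],[0,0,0],[0,0,0],[0,0,0],[0,0,0],[0,0,0],[0,0,0],[0,0,0],[0,0,0]]' --dr '[[0,0,0],[0,0,0],[0,0,0],[0,0,0],[0,0,0],[0,0,0],[0,0,0],[0,0,0],[0,0,0],[0,0,0]]' --jaw 8 --grip_force 40

```text
time: 15.3
position: [0.5566, -0.1352, 0.1626]
tool_rot: [-3.11, -0.443, 0.0]
ft_force: [-0.8, 0.2, 0.7]
grip_width: 0.157
grip_force: 40.0
```

```bash
python3 st.py
```

```text
15.3 F [-0.8  0.2  0.7] T [0.176 0.32  0.166] 13.66852618483412 39.978387001901865 j7 -0.14997278340160847
shift [-0.   1.3  2.1] rv [-0.  0.  0.] head now 16.2 pos [ 0.5566 -0.1352  0.1626] q7 -0.96
```

Request:
send_rows --xyz '[[0,0,0],[0,0,0],[0,0,0],[0,0,0],[0,0,0],[0,0,0],[0,0,0],[0,0,0],[0,0,0],[0,0,0]]' --dr '[[0,0,0.03],[0,0,0.06],[0,0,0.09],[0,0,0.12],[0,0,0.15],[0,0,0.18],[0,0,0.2],[0,0,0.22],[0,0,0.24],[0,0,0.25]]'

```text
time: 16.13
position: [0.5565, -0.1347, 0.1625]
tool_rot: [-3.14, -0.05, 0.001]
ft_force: [-3.1, 3.5, 1.8]
grip_width: 0.159
grip_force: 40.0
```

```bash
python3 st.py
```

```text
16.1333 F [-3.1  3.5  1.8] T [0.753 0.626 0.142] 13.837038189709734 39.97761304490268 j7 -0.11003297287970781
shift [0.3 1.9 2. ] rv [-0.001  0.    -0.251] head now 1.8 pos [ 0.5565 -0.1347  0.1625] q7 -1.2
```

Request:
send_rows --xyz '[[0,0,0],[0,0,0],[0,0,0],[0,0,0],[0,0,0],[0,0,0],[0,0,0],[0,0,0],[0,0,0],[0,0,0]]' --dr '[[0,0,0.01],[0,0,0.02],[0,0,0.03],[0,0,0.035],[0,0,0.04],[0,0,0.045],[0,0,0.05],[0,0,0.05],[0,0,0.05],[0,0,0.05]]'

```text
time: 16.97
position: [0.5565, -0.1346, 0.1625]
tool_rot: [-3.14, 0.027, 0.001]
ft_force: [-2.9, 4.4, 2.2]
grip_width: 0.158
grip_force: 40.0
```

```bash
python3 st.py
```

```text
16.9667 F [-2.9  4.4  2.2] T [0.934 0.71  0.087] 13.714194643112577 39.97592252679169 j7 -0.09037329582497478
shift [0.5 1.9 2. ] rv [-0.001  0.    -0.3  ] head now -1.0 pos [ 0.5565 -0.1346  0.1625] q7 -1.25
```

Request:
send_rows --xyz '[[0,0,0],[0,0,0],[0,0,0],[0,0,0],[0,0,0],[0,0,0],[0,0,0],[0,0,0],[0,0,0],[0,0,0]]' --dr '[[0,0,0.01],[0,0,0.02],[0,0,0.03],[0,0,0.035],[0,0,0.04],[0,0,0.04],[0,0,0.04],[0,0,0.04],[0,0,0.04],[0,0,0.04]]'

```text
time: 17.8
position: [0.5565, -0.1345, 0.1626]
tool_rot: [-3.139, 0.089, 0.001]
ft_force: [-2.7, 4.7, 2.9]
grip_width: 0.16
grip_force: 40.0
```

```bash
python3 st.py
```

```text
17.8 F [-2.7  4.7  2.9] T [1.021 0.724 0.222] 13.90028178404318 39.98347716405988 j7 -0.19590501207858324
shift [0.5 2.  2. ] rv [-0.001  0.    -0.34 ] head now -3.3 pos [ 0.5565 -0.1345  0.1626] q7 -1.29
```

First stop felt: torque eased to 0.09 at 0.30 rad, then stepped up to 0.22 at 0.34. On to the second.

Request:
send_rows --xyz '[[0,0,0],[0,0,0],[0,0,0],[0,0,0],[0,0,0],[0,0,0],[0,0,0],[0,0,0],[0,0,0],[0,0,0]]' --dr '[[0,0,0.03],[0,0,0.06],[0,0,0.09],[0,0,0.12],[0,0,0.15],[0,0,0.18],[0,0,0.21],[0,0,0.24],[0,0,0.26],[0,0,0.27]]'

```text
time: 18.63
position: [0.5566, -0.1339, 0.1625]
tool_rot: [-3.098, 0.512, 0.001]
ft_force: [-2.7, 5.1, 2.7]
grip_width: 0.155
grip_force: 40.0
```

```bash
python3 st.py
```

```text
18.6333 F [-2.7  5.1  2.7] T [1.202 0.766 0.165] 13.516295105651283 39.97995067387819 j7 -0.13992268592119217
shift [1.1 2.4 2. ] rv [-0.002  0.001 -0.61 ] head now -18.8 pos [ 0.5566 -0.1339  0.1625] q7 -1.55
```

Request:
send_rows --xyz '[[0,0,0],[0,0,0],[0,0,0],[0,0,0],[0,0,0],[0,0,0],[0,0,0],[0,0,0],[0,0,0],[0,0,0]]' --dr '[[0,0,0.01],[0,0,0.02],[0,0,0.03],[0,0,0.04],[0,0,0.04],[0,0,0.04],[0,0,0.04],[0,0,0.04],[0,0,0.04],[0,0,0.04]]'

```text
time: 19.47
position: [0.5566, -0.1338, 0.1625]
tool_rot: [-3.087, 0.572, 0.001]
ft_force: [-2.6, 5.2, 3.1]
grip_width: 0.156
grip_force: 40.0
```

```bash
python3 st.py
```

```text
19.4667 F [-2.6  5.2  3.1] T [1.193 0.678 0.19 ] 13.57172136626324 39.98886175453663 j7 -0.22809652145951986
shift [1.2 2.4 2. ] rv [-0.002  0.001 -0.649] head now -21.0 pos [ 0.5566 -0.1338  0.1625] q7 -1.59
```

Request:
send_rows --xyz '[[0,0,0],[0,0,0],[0,0,0],[0,0,0],[0,0,0],[0,0,0],[0,0,0],[0,0,0],[0,0,0],[0,0,0]]' --dr '[[0,0,0.03],[0,0,0.06],[0,0,0.09],[0,0,0.12],[0,0,0.15],[0,0,0.18],[0,0,0.21],[0,0,0.23],[0,0,0.25],[0,0,0.26]]'

```text
time: 20.3
position: [0.5569, -0.1333, 0.1625]
tool_rot: [-2.986, 0.968, 0.001]
ft_force: [-1.6, 6.5, 2.2]
grip_width: 0.156
grip_force: 40.0
```

```bash
python3 st.py
```

```text
20.3 F [-1.6  6.5  2.2] T [1.4   0.615 0.173] 13.611505365181896 39.98419233597815 j7 -0.1645082188770175
shift [1.9 2.6 2. ] rv [-0.003  0.001 -0.91 ] head now -35.9 pos [ 0.5569 -0.1333  0.1625] q7 -1.84
```

Second stop passed (j7 torque 0.14→0.23). I'm at 0.91 now, so fine steps up to the third.

Request:
send_rows --xyz '[[0,0,0],[0,0,0],[0,0,0],[0,0,0],[0,0,0],[0,0,0],[0,0,0],[0,0,0],[0,0,0],[0,0,0]]' --dr '[[0,0,0.005],[0,0,0.01],[0,0,0.015],[0,0,0.02],[0,0,0.02],[0,0,0.02],[0,0,0.02],[0,0,0.02],[0,0,0.02],[0,0,0.02]]'

```text
time: 21.13
position: [0.5569, -0.1333, 0.1626]
tool_rot: [-2.977, 0.996, 0.001]
ft_force: [-2.1, 6.9, 3.4]
grip_width: 0.157
grip_force: 40.0
```

```bash
python3 st.py
```

```text
21.1333 F [-2.1  6.9  3.4] T [1.466 0.637 0.179] 13.645138932189214 39.98012247495353 j7 -0.15245758462697268
shift [1.9 2.6 2. ] rv [-0.003  0.001 -0.929] head now -37.0 pos [ 0.5569 -0.1333  0.1626] q7 -1.86
```

Request:
send_rows --xyz '[[0,0,0],[0,0,0],[0,0,0],[0,0,0],[0,0,0],[0,0,0],[0,0,0],[0,0,0],[0,0,0],[0,0,0]]' --dr '[[0,0,0.005],[0,0,0.01],[0,0,0.01],[0,0,0.01],[0,0,0.01],[0,0,0.01],[0,0,0.01],[0,0,0.01],[0,0,0.01],[0,0,0.01]]'

```text
time: 21.97
position: [0.5569, -0.1333, 0.1625]
tool_rot: [-2.972, 1.011, 0.001]
ft_force: [-1.9, 6.0, 1.8]
grip_width: 0.159
grip_force: 40.0
```

```bash
python3 st.py; python3 - <<'E'
from h import *
for n in ('wrist','top'):
    im=get_image(n)[:,:,::-1]; cv2.imwrite(f'pics/{n}4.png',im)
E
```

```text
21.9667 F [-1.9  6.   1.8] T [1.403 0.593 0.157] 13.826254484991383 39.984222427010536 j7 -0.192142641171813
shift [2.  2.6 2. ] rv [-0.003  0.001 -0.939] head now -37.6 pos [ 0.5569 -0.1333  0.1625] q7 -1.87
```

View pics/wrist4.png

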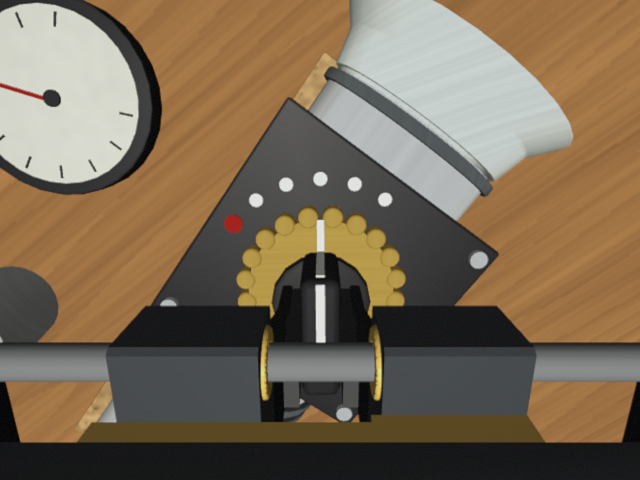

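The pointer line (x≈320) sits on the third white pip (320,179), and the torque is just starting its step up. That is the third stop, with the knob still held, so I hand in.

```bash
python3 -c "
from bench import *
print(close_job())"
```

```text
the job is handed in; nothing more can be done
None
```

The job is handed in: the chuck is clamped about 0.3 N·m above its free turning torque, the damper is held at the third stop (0.94 rad, pointer on the third white pip), and I did not move the gauge, screwdriver or cup.

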